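# Gauge the test strip and draw it out of the hooded tray

### The job

Check the long test strip in the hooded measuring tray: gently press the gauge's black knob down until its foot rests on the strip, then let it spring back up. Then take the strip out, tilted diagonally, through the opening between the two hoods (it is longer than the opening, so you may need to back one end into the deep hood and bring the gauge end up first), and finish while holding it still in the gripper, all of it at least 5 cm above the hoods. Leave the other things on the table alone.

Things in the scene. Friction and masses are not known exactly. Their poses are not given: they have to be found in the camera images.
- tray: Fixed measuring tray of steel and grey sheet, 150 x 345 mm, its long side along its y axis (roughly left-right for the robot); it stands in another place and yaw each time. Origin: on the table, under the middle of the opening; z up. Floor 6 mm thick (top at z = 6). Outer rails at x = +-72 mm (6 thick), 36 high. A hood over each end, with an opening between.
- opening (a point): Middle of the opening between the hoods, level with the tops of their roofs (74 mm over the table). The opening is 150 mm long (tray y = -75 to 75) and 138 wide between the rails, open to above.
- gauge_hood (a point): Middle of the top of the short gauge hood, covering tray y = 75 to 138 mm. Hoods: 80 mm wide outside, 70 inside (tray x = -35 to 35), clear plastic roof with steel lip, underside 70 and top 74 mm over the table, closed at the outer end. The gauge is on its -x side.
- deep_hood (a point): Middle of the top of the deep hood, same section as the gauge hood, covering tray y = -75 to -197 mm; empty but for the strip's end, so the strip can be slid further into it.
- gauge (a joint): Sprung gauge slide at the short hood: 0 = sprung up at rest, grows as pushed down (m), 0.045 at most. Its foot meets the strip lying on the tray floor at 0.018. The spring pushes back with 2 to 4 N and returns it when let go.
- gauge_knob (a point): Centre of the top face of the gauge's black round knob (28 mm diameter, 8 thick), at x = -55, y = 100 mm of the tray and 117 mm over the table when up; press it straight down. The knob and its rod stand just outside the gauge hood's wall. The foot lands after 18 mm; then the knob alone gives up to 12 mm more against a stronger spring (5 to 10 N), so 20 to 28 mm down is right.
- gauge_foot (a point): Middle of the underside of the gauge's foot, a steel bar inside the gauge hood, 40 mm (tray x) by 16 mm (tray y), underside 48 mm over the table when up, at x = 0, y = 100 mm of the tray. It moves with the knob.
- strip: Loose plain wooden test strip, 20 mm (its x) x 240 mm (its y) x 24 mm (its z), about 90 g, lying on the tray floor along the tray's y, its ends under the two hoods and its middle showing in the opening. Origin: centre of its underside. Grip it across its 20 mm width from above, in the opening.
- strip_gauge_end (a point): Centre of the strip's end face under the gauge hood (strip's y = 120, 12 mm over its underside).
- strip_far_end (a point): Centre of the strip's other end face, under the deep hood (strip's y = -120, 12 mm over its underside).
- offcut: Bystander: wooden offcut 32 x 70 x 24 mm on the table. Origin centre of underside.
- short_strip: Bystander: short wooden strip 20 x 130 x 24 mm on the table. Origin centre of underside.
- square: Bystander: try square, dark wooden stock 100 mm with a 130 mm steel blade. Origin under the stock.
- wrench: Bystander: steel wrench lying on the table.
- tape: Bystander: black tape measure 62 x 36 x 60 mm. Origin centre of underside.
- spray: Bystander: can 52 mm diameter, 160 mm tall. Origin centre of underside.
- screws: Bystander: grey open box 90 x 120 x 45 mm. Origin centre of underside.
There are look-alikes about, which are no part of the job. What is shaped like the strip but purple or yellow is not meant.

How it is judged:
On the way, in this order (a step that is already met when the one before it is completed fails the run):
1. the gauge's foot rests on the strip in the tray, its joint reading the strip's height (16 to 20 mm down) (value of joint gauge between 0.016 and 0.02 m and contact force between gauge and strip above 0.8 N), for 0.2 s.
2. the gauge has sprung back up (value of joint gauge below 0.003 m), for 0.1 s.
3. the strip stands diagonally in the opening: one end above the hoods, the other still below their roofs (((height (world z) of strip_gauge_end above 0.08 m and height (world z) of strip_far_end below 0.07 m) or (height (world z) of strip_far_end above 0.08 m and height (world z) of strip_gauge_end below 0.07 m))), for 0.05 s.
At the end, for the whole second after the job is handed in: The strip is held still in the fingers (under 0.03 m/s), the centres of both its end faces over 115 mm above the table (41 mm over the hoods), not touching the tray; the gauge is sprung up (within 3 mm) (height (world z) of each of strip_gauge_end, strip_far_end above 0.115 m and contact force between the fingers and strip above 1 N and contact force between tray and strip below 0.05 N and linear speed of strip below 0.03 m/s and value of joint gauge below 0.003 m); the arm keeps its last pose, push and grip.
It fails at once if the gauge is rammed onto the strip (over 40 N) (contact force between gauge and strip above 40 N).
It fails at once if a bystander is moved by more than 30 mm (distance of any of offcut, short_strip, square, wrench, tape, spray, screws from where it was at the start of the episode above 0.03 m).
It also fails if it takes over 54 s, if anything falls off the work surface, if the arm or the gripper's body presses on something with over 40 N, if the wrist force passes 120 N, or if a joint passes its speed limit or range.

### The arm

A 7-joint arm with a two-finger parallel gripper is mounted at the origin on the work surface. World frame = base frame: x ahead of the robot, y to its left, z up, the work surface at z = 0. Lengths are in m, angles in rad, forces in N, time in s.
With the tool pointing down it reaches from about 0.4 to 0.875 m from the base axis. Payload 19.3 kg.
Tool frame: the origin (TCP) lies at the very end of the fingers, on their centre line; the grasp point (between the pads) lies 19 mm behind it; y points along the fingers, x is the direction in which the jaws open and shut, and the axes are right-handed (so a half turn about y gives the same grasp; the last joint's range is limited). The gripper opens to 85 mm and grips with 20 to 120 N. Pads are 22 mm wide; open, the fingers measure 114 mm over their backs; the gripper's body (76 mm by 85 mm) begins 54 mm behind the grasp point. The pads swing forward as they close: fully open they stand 13 mm farther back than shut.
Start: joints at [-1.221, 0.521, -0.036, 1.599, 0.021, 1.021, -0.113], TCP at [0.255, 0.571, 0.231] pointing down, gripper open.
Joint ranges: [-2.91, 2.91], [-0.3, 2.13], [-1.5, 1.42], [0.17, 2.43], [-1.26, 4.41], [0.16, 1.93], [-2.52, 2.52]. Speed limits (rad/s): [1.89, 1.89, 2.39, 2.39, 3.01, 3.01, 3.01].

### API

Orientations are given as [roll, pitch, yaw] about the fixed x, y, z axes, in that order (R = Rz(yaw) Ry(pitch) Rx(roll)).
In Python, from workcell import bot gives the robot as it stands. The module is installed in compiled form; this text tells all that it offers.
- The arm moves only by the shell command python3 -m crank 'ROWS' [FORCE]. ROWS is JSON, a list of rows, each an object of numbers: "hand": the closure, from 0 (fully open) to 1 (shut); "dx", "dy", "dz": the shift along the tool's x, y, z in mm; "yaw": the turn about the tool's y in rad. In form: [{"hand": .., "dx": .., "dy": .., "dz": .., "yaw": ..}, ...]. A call has 1 to 12 rows; each row is the pose to reach, as a shift and turn from the pose commanded when the call began, along the tool's axes at that moment; what a row does not reach only later rows make up. A row lasts 1/12 s, in which the tool goes at most 41.7 mm and 7.16 degrees, less where a joint would pass 70% of its speed; a pose out of reach is approached as far as the arm can. A call with a gripper value outside its range is refused whole. The fingers move at their own pace and stop on an object; FORCE is the grip in N (left out, the last holds). Time passes only in rows, so rows that repeat a pose let the fingers close. It gives the time, the measured TCP pose, the force and the opening at its end, in the units of the state.
- bot.observe(): the state, without advancing time (a new reading comes with each control period).
- bot.grab_frame(name): name is "scene" or "side" or "wrist"; returns the picture (480x640x3 uint8, red, green, blue); there is no depth.
- bot.camera_info(name): a dict with "fx", "fy", "cx", "cy" (pixels), "rvec" (rotation vector, rad) and "tvec" (3), from world to camera coordinates, as OpenCV has them. Camera axes: x right, y down, z forward; pixel columns grow to the right and rows downward; lengths in m; the calibration is good to about 2 mm. The wrist camera is an equidistant fisheye: a pixel r from the principal point sees the ray r / f radians off the axis. A picture is of the moment at which its call begins: read the wrist's pose just before it. camera_info takes no time and is no camera call; for the wrist camera it gives the pose at the moment of the call.
- bot.job_done(): hands the job in, once; it reports no verdict.
The state is a dict: "clock": time; "qpos": joint angles; "qd": joint speeds; "joint_efforts": joint torques, N m; "position": TCP position; "tool_rot": TCP orientation; "force": force on the tool from outside, world axes, zero at the start; "moment": the same for the moment, N m; "grip_width": finger opening in m.
Only numpy, scipy, OpenCV 4.12 (cv2) and the standard library are available. Lean on these libraries where they do the work, as an engineer would, in place of code of your own. Each camera call takes 0.05 s, during which the arm holds its last target.

## Working session

There is one attempt and no reset: what is moved stays moved. The work goes in short steps, Python scripts to look and compute and a shell command to move; the robot and the scene stay as the last step left them, time stands still between calls to the robot, and variables do not carry over. Pictures are saved under pics/ and viewed, and the job is handed in when it is done.

```bash
mkdir -p pics; ls; python3 - <<'E'
from workcell import bot
import cv2
print(bot.observe())
for n in ("scene","side","wrist"):
    print(n,bot.camera_info(n))
    cv2.imwrite(f"pics/{n}0.png",bot.grab_frame(n)[:,:,::-1])
E
```

```text
pics
{'clock': 0.0, 'qpos': array([-1.22120081,  0.52199797, -0.03632175,  1.60001341,  0.02119927,
        1.02109572, -0.11279916]), 'qd': array([-0.00177065,  0.00013135,  0.0002045 , -0.00184136,  0.00172412,
        0.00139272, -0.00086273]), 'joint_efforts': array([-4.47265256e-04, -9.27101970e+01,  1.97945125e+00, -3.69914961e+01,
        1.76255463e-02,  8.29271274e-03, -6.41000588e-05]), 'position': array([0.25463164, 0.57040498, 0.23073386]), 'tool_rot': array([-1.57087947e+00,  1.12641428e-03,  1.15098644e+00]), 'force': array([ 0.52244082, -0.37528565,  0.0761275 ]), 'moment': array([ 0.01215   , -0.0064051 , -0.00525799]), 'grip_width': 0.08551385203836982}
scene {'fx': 559.2201076043522, 'fy': 559.2201076043522, 'cx': 312.6038798563283, 'cy': 234.61550758508076, 'rvec': array([ 1.35895886,  2.03659354, -1.01607077]), 'tvec': array([ 0.25095949, -0.23926843,  1.61962693])}
side {'fx': 597.1234514508243, 'fy': 597.1234514508243, 'cx': 323.98409377776363, 'cy': 245.08632393412017, 'rvec': array([ 2.21985177, -0.79631749,  0.32941771]), 'tvec': array([-0.44497932,  0.30901419,  1.06464817])}
wrist {'fx': 371.64829954431775, 'fy': 371.64829954431775, 'cx': 323.1924439828827, 'cy': 233.14754120573028, 'rvec': array([-2.39855121, -1.55724609, -0.25041524]), 'tvec': array([-0.62441053, -0.03990775,  0.38158328])}
```

View pics/scene0.png

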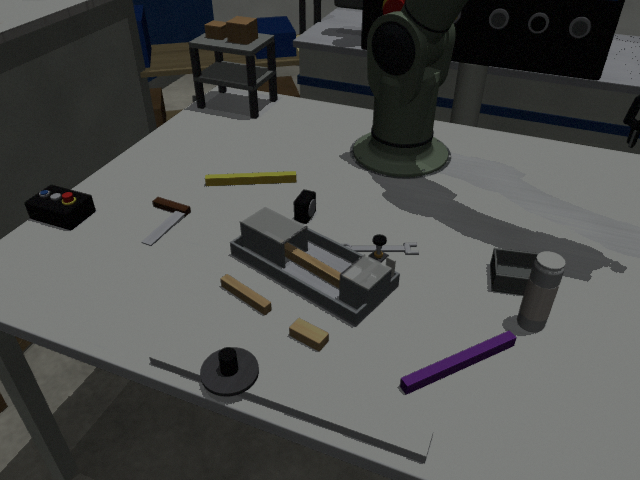

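View pics/side0.png

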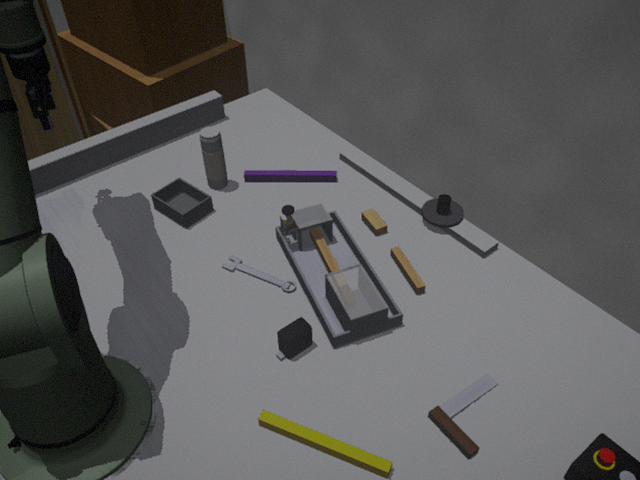

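View pics/wrist0.png

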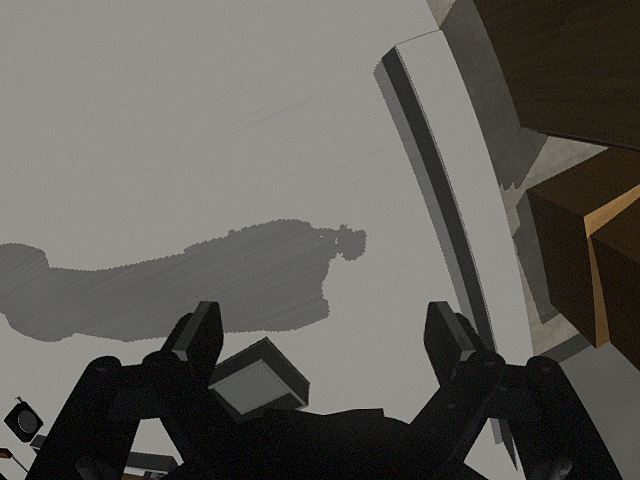

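The scene view shows the tray around (315,265), with the knob at (380,240). In the side view the knob is at (288,211). I'll enlarge both.

```bash
python3 - <<'E'
import cv2
a=cv2.imread('pics/scene0.png')[200:320,220:420]; cv2.imwrite('pics/sc.png',cv2.resize(a,None,fx=4,fy=4,interpolation=2))
a=cv2.imread('pics/side0.png')[195:345,265:415]; cv2.imwrite('pics/sd.png',cv2.resize(a,None,fx=4,fy=4,interpolation=2))
E
```

```text
(no output)
```

View pics/sc.png

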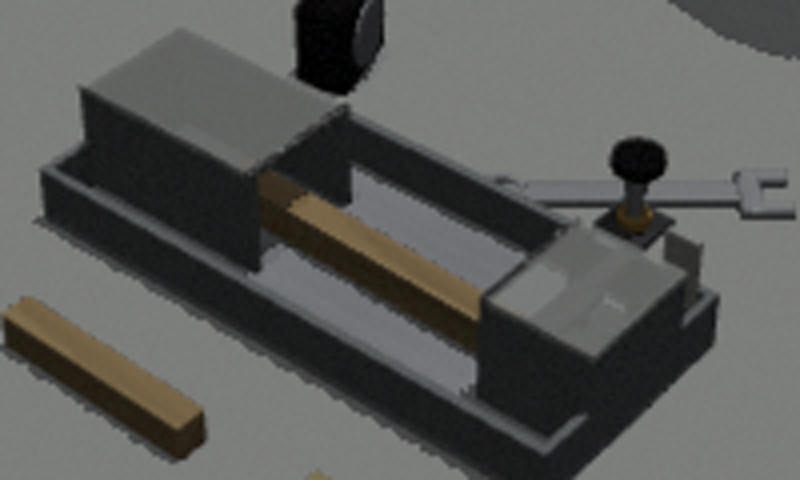

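View pics/sd.png

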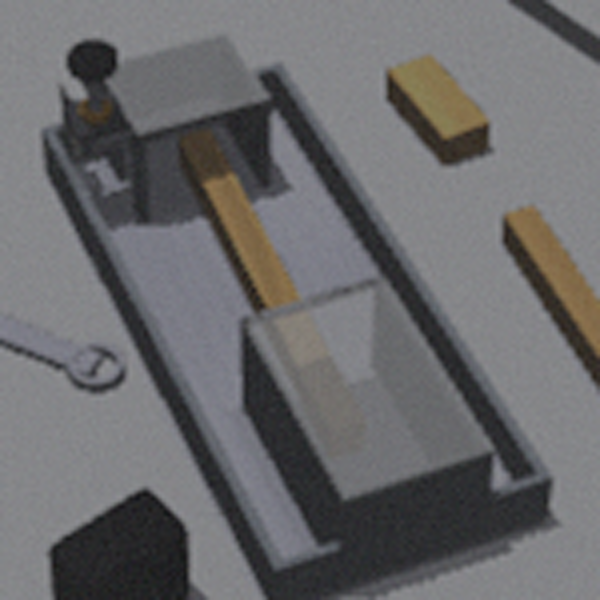

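```bash
cat > h.py <<'E'
import numpy as np, cv2
from scipy.optimize import least_squares
from scipy.spatial.transform import Rotation as R
from workcell import bot
def proj(cam,P):
    c=bot.camera_info(cam); K=np.array([[c['fx'],0,c['cx']],[0,c['fy'],c['cy']],[0,0,1]])
    return cv2.projectPoints(np.array(P,float).reshape(-1,1,3),c['rvec'],c['tvec'],K,None)[0][:,0]
def plane(cam,uv,z):
    c=bot.camera_info(cam); Rm=R.from_rotvec(c['rvec']).as_matrix(); o=-Rm.T@c['tvec']
    d=Rm.T@np.array([(uv[0]-c['cx'])/c['fx'],(uv[1]-c['cy'])/c['fy'],1]); return o+d*(z-o[2])/d[2]
E
cat > fit.py <<'E'
from h import *
sc=[((-40,-197,74),(182,28)),((-40,-75,74),(350,105)),((40,-75,74),(250,172)),((40,-197,74),(80,88)),((40,75,74),(485,295)),((-40,75,74),(580,218)),((40,138,74),(595,360)),((-40,138,74),(690,270)),((-55,100,117),(638,154))]
sd=[((-40,-75,74),(245,315)),((40,-75,74),(380,282)),((-40,-197,74),(345,500)),((40,-197,74),(492,460)),((-40,75,74),(138,135)),((40,75,74),(272,103)),((40,138,74),(228,36)),((-55,100,117),(92,54))]
def W(p,P):
    P=np.array(P)/1000; c,s=np.cos(p[2]),np.sin(p[2])
    return np.c_[p[0]+c*P[:,0]-s*P[:,1],p[1]+s*P[:,0]+c*P[:,1],P[:,2]]
def res(p,full=False):
    a=proj('scene',W(p,[q[0] for q in sc]))-(np.array([q[1] for q in sc])/4+[220,200])
    b=proj('side',W(p,[q[0] for q in sd]))-(np.array([q[1] for q in sd])/4+[265,195])
    return (a,b) if full else np.r_[a.ravel(),b.ravel()]
o=plane('scene',(315,265),0.05)
print(o)
for y0 in (0,1.57,-1.57,3.1):
    r=least_squares(res,[o[0],o[1],y0],loss='soft_l1'); print(r.cost,r.x)
    if r.cost<60: best=r.x
a,b=res(best,True);print(a.round(1),b.round(1))
p=best; np.save('tray.npy',p)
print('knob',W(p,[(-55,100,117)]))
def toT(P):
    d=P[:2]-p[:2];c,s=np.cos(p[2]),np.sin(p[2]);return np.round(1000*np.array([c*d[0]+s*d[1],-s*d[0]+c*d[1]]),1)
for uv in [(265,172),(302,197),(480,292),(475,318)]: print('sc strip',toT(plane('scene',(220+uv[0]/4,200+uv[1]/4),0.030)))
for uv in [(185,150),(210,135),(262,308),(297,300),(335,452),(370,442),(205,178),(233,172)]: print('sd strip',toT(plane('side',(265+uv[0]/4,195+uv[1]/4),0.030)))
E
python3 fit.py
```

```text
[ 0.61241305 -0.00916206  0.05      ]
25.47449882163947 [ 0.58515567 -0.00453887 -0.29031293]
25.474498821637223 [ 0.58515567 -0.00453887 -0.29031294]
25.474498821637603 [ 0.58515567 -0.00453887 -0.29031294]
25.474498821637297 [ 5.85155669e-01 -4.53886862e-03  5.99287237e+00]
[[-0.  -0.9]
 [-0.9 -0.2]
 [-0.6  0.9]
 [ 0.4  0.2]
 [-1.8  0.1]
 [-1.7 -0.9]
 [-2.7 -2.2]
 [-3.  -1.2]
 [-0.4 -0.5]] [[-1.2 -0.3]
 [ 0.7 -3. ]
 [-1.3 -3.6]
 [-0.4 -6.2]
 [-0.7 -0.8]
 [-0.8 -2.2]
 [-0.6 -2. ]
 [-0.5 -0.5]]
knob [[0.56108239 0.10702043 0.117     ]]
sc strip [  -8.9 -108.4]
sc strip [ -5. -78.]
sc strip [-3.4 44.7]
sc strip [14.2 54.8]
sd strip [-3.4 95.5]
sd strip [ 14.7 101.7]
sd strip [-11.8 -36.9]
sd strip [  7.8 -38.8]
sd strip [ -17.3 -143.7]
sd strip [   1.8 -144.6]
sd strip [-1.6 69.2]
sd strip [14.9 67.6]
```

```bash
cat > ov.py <<'E'
from h import *
import sys
p=np.load('tray.npy')
def W(P):
    P=np.array(P)/1000; c,s=np.cos(p[2]),np.sin(p[2])
    return np.c_[p[0]+c*P[:,0]-s*P[:,1],p[1]+s*P[:,0]+c*P[:,1],P[:,2]]
L=[]
for a,b in((-197,-75),(75,138)):
    for z in (6,74):
        q=[(-40,a,z),(40,a,z),(40,b,z),(-40,b,z)]
        L+=[(q[i],q[(i+1)%4]) for i in range(4)]
q=[(-75,-201,0),(75,-201,0),(75,144,0),(-75,144,0)];L+=[(q[i],q[(i+1)%4]) for i in range(4)]
t=np.linspace(0,6.28,20);k=[(-55+14*np.cos(i),100+14*np.sin(i),117) for i in t];L+=list(zip(k[:-1],k[1:]))
for n,(x,y,w,h) in dict(scene=(220,200,200,120),side=(265,195,150,150)).items():
    im=cv2.resize(cv2.imread(f'pics/{n}0.png')[y:y+h,x:x+w],None,fx=4,fy=4,interpolation=2)
    for l in L:
        u=((proj(n,W(l))-[x,y]+.5)*4).astype(int); cv2.line(im,tuple(map(int,u[0])),tuple(map(int,u[1])),(0,0,255),1)
    cv2.imwrite(f'pics/ov_{n}.png',im)
E
python3 ov.py
```

```text
(no output)
```

View pics/ov_scene.png

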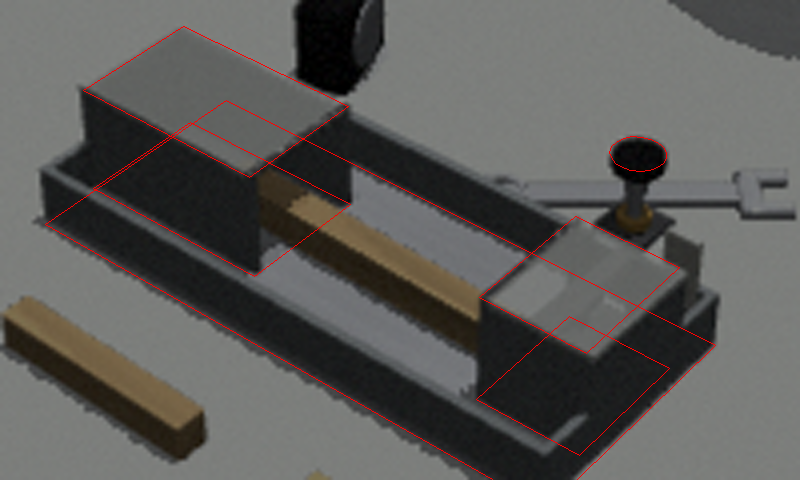

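View pics/ov_side.png

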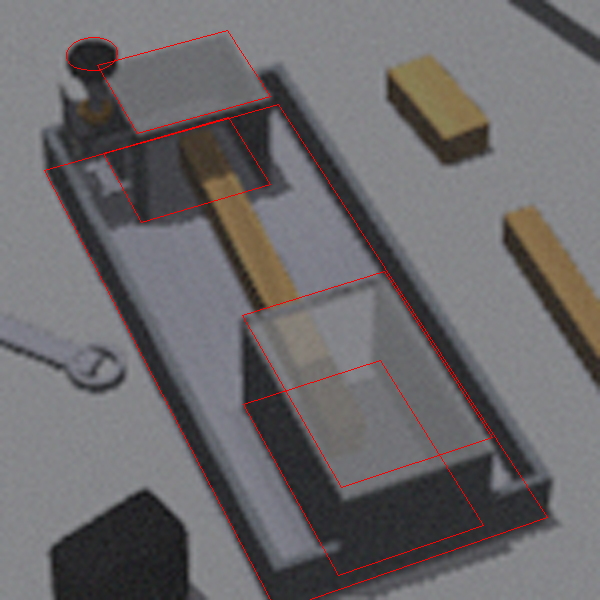

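```bash
cat > go.py <<'E'
from h import *
import sys
def rel(P,ang):
    s=bot.observe(); Rm=R.from_euler('xyz',s['tool_rot']).as_matrix()
    d=Rm.T@(np.array(P)-s['position'])*1000
    cur=np.arctan2(Rm[1,0],Rm[0,0]); y=(cur-ang+np.pi)%(2*np.pi)-np.pi
    print('rel dx %.1f dy %.1f dz %.1f yaw %.3f'%(*d,y),'pos',s['position'].round(4),'ang %.3f'%cur,'F',s['force'].round(1),'w %.4f'%s['grip_width'],'t %.2f'%s['clock'])
if __name__=='__main__':
    a=list(map(float,sys.argv[1:])); rel(a[:3],a[3])
E
python3 go.py 0.561 0.107 0.21 -0.357
python3 -c "
from h import *
print(plane('scene',(548,262),.16),plane('scene',(535,325),0))"
```

```text
rel dx -298.4 dy 21.2 dz -468.6 yaw 1.508 pos [0.2547 0.5705 0.2309] ang 1.151 F [-0.6  0.2  1.1] w 0.0851 t 0.15
[0.5700568  0.41429214 0.16      ] [0.5620802  0.42751538 0.        ]
```

```bash
python3 -m crank '[{"hand":1,"dx":-298,"dy":0,"dz":-469,"yaw":1.508},{"hand":1,"dx":-298,"dy":0,"dz":-469,"yaw":1.508},{"hand":1,"dx":-298,"dy":0,"dz":-469,"yaw":1.508},{"hand":1,"dx":-298,"dy":0,"dz":-469,"yaw":1.508},{"hand":1,"dx":-298,"dy":0,"dz":-469,"yaw":1.508},{"hand":1,"dx":-298,"dy":0,"dz":-469,"yaw":1.508},{"hand":1,"dx":-298,"dy":0,"dz":-469,"yaw":1.508},{"hand":1,"dx":-298,"dy":0,"dz":-469,"yaw":1.508},{"hand":1,"dx":-298,"dy":0,"dz":-469,"yaw":1.508},{"hand":1,"dx":-298,"dy":0,"dz":-469,"yaw":1.508},{"hand":1,"dx":-298,"dy":0,"dz":-469,"yaw":1.508},{"hand":1,"dx":-298,"dy":0,"dz":-469,"yaw":1.508}]' 20
python3 go.py 0.561 0.107 0.16 -0.357
```

```text
clock: 1.15
position: [0.5315, 0.152, 0.2315]
tool_rot: [-1.571, -0.0, -0.355]
force: [0.9, 1.6, -1.2]
grip_width: -0.0
rel dx 43.3 dy 71.5 dz -32.0 yaw 0.002 pos [0.5315 0.152  0.2315] ang -0.355 F [ 0.9  1.6 -1.2] w -0.0000 t 1.15
```

```bash
python3 -m crank '[{"hand":1,"dx":22,"dy":20,"dz":-16,"yaw":0},{"hand":1,"dx":43,"dy":40,"dz":-32,"yaw":0},{"hand":1,"dx":43,"dy":71,"dz":-32,"yaw":0},{"hand":1,"dx":43,"dy":71,"dz":-32,"yaw":0},{"hand":1,"dx":43,"dy":71,"dz":-32,"yaw":0},{"hand":1,"dx":43,"dy":71,"dz":-32,"yaw":0}]' 20
python3 go.py 0.561 0.107 0.117 -0.357
python3 - <<'E'
from h import *
for n in("scene","side","wrist"): cv2.imwrite(f"pics/{n}1.png",bot.grab_frame(n)[:,:,::-1])
a=cv2.imread('pics/scene1.png')[170:320,270:470]
b=cv2.imread('pics/side1.png')[140:290,215:415]
cv2.imwrite('pics/c1.png',np.vstack([cv2.resize(a,(800,600),interpolation=2)[:300+300],]))
cv2.imwrite('pics/d1.png',cv2.resize(b,(800,600),interpolation=2))
E
```

```text
clock: 1.65
position: [0.5605, 0.1098, 0.1614]
tool_rot: [-1.57, -0.0, -0.348]
force: [-0.2, 0.3, 0.8]
grip_width: 0.0
rel dx 1.5 dy 44.4 dz -2.5 yaw 0.009 pos [0.5605 0.1098 0.1614] ang -0.348 F [-0.2  0.3  0.8] w 0.0000 t 1.65
```

View pics/c1.png

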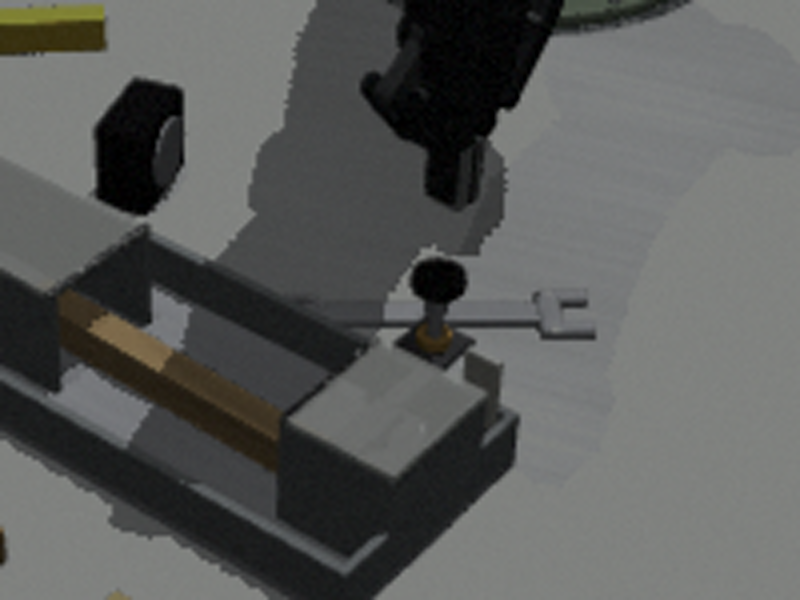

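View pics/d1.png

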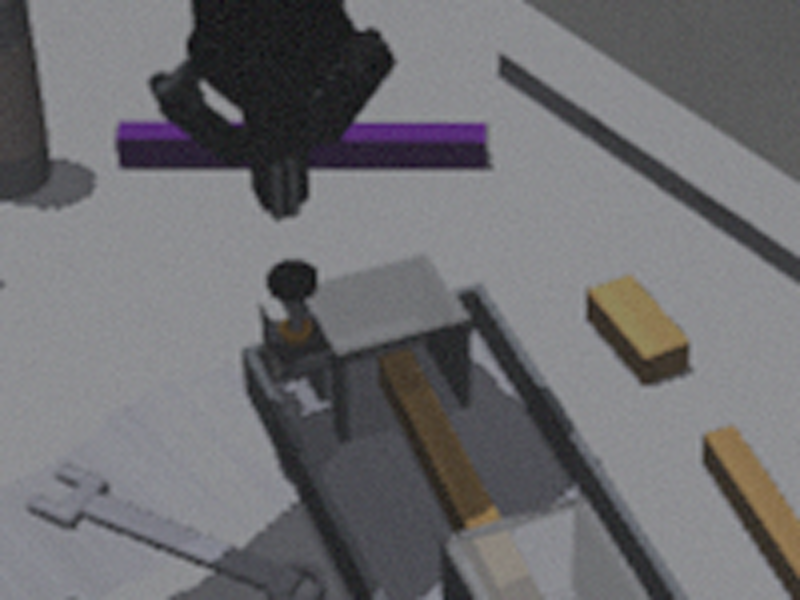

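View pics/wrist1.png

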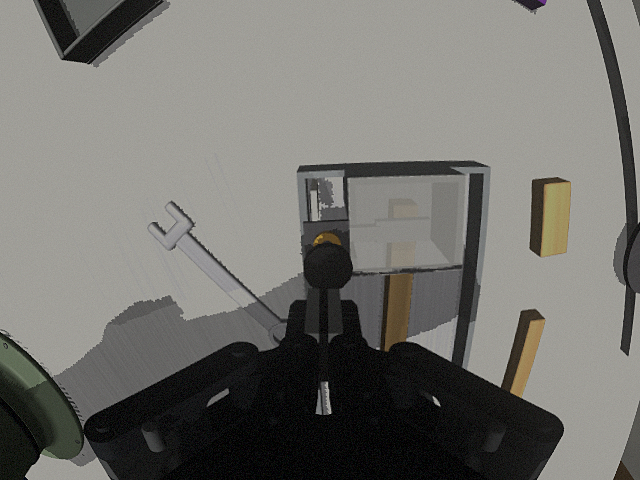

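Fingertip at (455,205), just over the knob (438,278). The wrist view shows the strip passing under the foot, with its end at (403,200).

```bash
cat >> h.py <<'E'
def wplane(uv,z,c=None):
    c=c or bot.camera_info('wrist'); Rm=R.from_rotvec(c['rvec']).as_matrix(); o=-Rm.T@c['tvec']
    dx,dy=uv[0]-c['cx'],uv[1]-c['cy']; r=np.hypot(dx,dy); th=r/c['fx']
    d=Rm.T@np.array([np.sin(th)*dx/r,np.sin(th)*dy/r,np.cos(th)]); return o+d*(z-o[2])/d[2]
def toT(P):
    p=np.load('tray.npy');d=P[:2]-p[:2];c,s=np.cos(p[2]),np.sin(p[2]);return np.round(1000*np.array([c*d[0]+s*d[1],-s*d[0]+c*d[1]]),1)
E
python3 - <<'E'
from h import *
def s(n,uv,z):
    P=wplane(uv,z);print(n,P.round(4),toT(P))
s('knob',(328,265),.117)
s('end',(390,200),.03);s('end',(416,200),.03);s('lip',(387,275),.03);s('lip',(413,273),.03);s('bot',(384,348),.03);s('bot',(407,348),.03)
s('hood',(350,273),.074);s('hood',(463,267),.074);s('far',(299,166),.036)
a=cv2.imread('pics/wrist1.png')[150:360,280:500]
cv2.imwrite('pics/w1.png',cv2.resize(a,None,fx=2.8,fy=2.8,interpolation=2))
E
```

```text
knob [0.5619 0.1104 0.117 ] [-55.2 103.4]
end [0.6131 0.109  0.03  ] [ -5.7 116.8]
end [0.6326 0.1022 0.03  ] [ 14.9 115.9]
lip [0.5928 0.0494 0.03  ] [-8.1 53.8]
lip [0.6139 0.0432 0.03  ] [13.9 54. ]
bot [ 0.5704 -0.0212  0.03  ] [ -9.4 -20.2]
bot [ 0.5904 -0.0295  0.03  ] [ 12.1 -22.5]
hood [0.5683 0.0819 0.074 ] [-40.9  78. ]
hood [0.6457 0.0573 0.074 ] [40.3 76.6]
far [0.5575 0.1575 0.036 ] [-72.9 147.3]
```

View pics/w1.png

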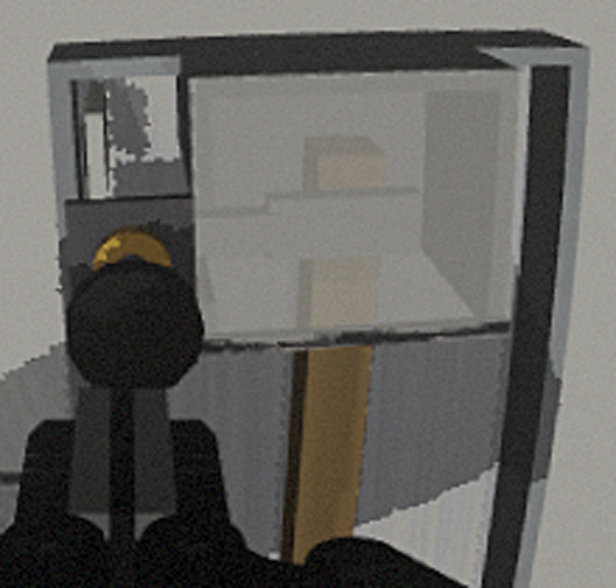

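```bash
python3 -m crank '[{"hand":1,"dx":1,"dy":15,"dz":0},{"hand":1,"dx":1,"dy":30,"dz":0},{"hand":1,"dx":1,"dy":38,"dz":0},{"hand":1,"dx":1,"dy":42,"dz":0},{"hand":1,"dx":1,"dy":46,"dz":0},{"hand":1,"dx":1,"dy":50,"dz":0},{"hand":1,"dx":1,"dy":53,"dz":0},{"hand":1,"dx":1,"dy":56,"dz":0},{"hand":1,"dx":1,"dy":56,"dz":0},{"hand":1,"dx":1,"dy":56,"dz":0}]'
python3 go.py 0.5617 0.109 0.094 -0.34
```

```text
rel dx 1.2 dy 67.8 dz -0.7 yaw -0.008 pos [0.5607 0.11   0.1618] ang -0.348 F [-0.3  0.4 -0.2] w -0.0001 t 1.80$[0]: bad value
```

Every row needs the yaw value, so I'll add it.

```bash
python3 -m crank '[{"hand":1,"dx":1,"dy":15,"dz":0,"yaw":0},{"hand":1,"dx":1,"dy":30,"dz":0,"yaw":0},{"hand":1,"dx":1,"dy":38,"dz":0,"yaw":0},{"hand":1,"dx":1,"dy":42,"dz":0,"yaw":0},{"hand":1,"dx":1,"dy":46,"dz":0,"yaw":0},{"hand":1,"dx":1,"dy":50,"dz":0,"yaw":0},{"hand":1,"dx":1,"dy":53,"dz":0,"yaw":0},{"hand":1,"dx":1,"dy":56,"dz":0,"yaw":0},{"hand":1,"dx":1,"dy":56,"dz":0,"yaw":0},{"hand":1,"dx":1,"dy":56,"dz":0,"yaw":0}]'
python3 go.py 0.5617 0.109 0.094 -0.34
```

```text
clock: 2.63
position: [0.5614, 0.1089, 0.1045]
tool_rot: [-1.57, -0.0, -0.349]
force: [-0.3, 1.4, 3.0]
grip_width: 0.0001
rel dx 0.3 dy 10.5 dz 0.2 yaw -0.009 pos [0.5614 0.1089 0.1045] ang -0.349 F [-0.3  1.4  3. ] w 0.0001 t 2.63
```

```bash
python3 -m crank '[{"hand":1,"dx":0,"dy":3,"dz":0,"yaw":0},{"hand":1,"dx":0,"dy":5,"dz":0,"yaw":0},{"hand":1,"dx":0,"dy":7,"dz":0,"yaw":0},{"hand":1,"dx":0,"dy":9,"dz":0,"yaw":0},{"hand":1,"dx":0,"dy":10,"dz":0,"yaw":0},{"hand":1,"dx":0,"dy":10.5,"dz":0,"yaw":0},{"hand":1,"dx":0,"dy":10.5,"dz":0,"yaw":0},{"hand":1,"dx":0,"dy":10.5,"dz":0,"yaw":0},{"hand":1,"dx":0,"dy":10.5,"dz":0,"yaw":0},{"hand":1,"dx":0,"dy":10.5,"dz":0,"yaw":0},{"hand":1,"dx":0,"dy":10.5,"dz":0,"yaw":0},{"hand":1,"dx":0,"dy":10.5,"dz":0,"yaw":0}]'
python3 go.py 0.5617 0.109 0.094 -0.34
python3 - <<'E'
from h import *
cv2.imwrite(f"pics/wrist2.png",bot.grab_frame("wrist")[:,:,::-1])
cv2.imwrite(f"pics/side2.png",cv2.resize(bot.grab_frame("side")[190:290,255:355,::-1],None,fx=5,fy=5))
E
```

```text
clock: 3.63
position: [0.5615, 0.1088, 0.0939]
tool_rot: [-1.57, -0.0, -0.349]
force: [-0.6, 1.8, 7.3]
grip_width: 0.0005
rel dx 0.2 dy -0.1 dz 0.2 yaw -0.009 pos [0.5615 0.1088 0.0939] ang -0.349 F [-0.6  1.8  7.3] w 0.0005 t 3.63
```

View pics/side2.png

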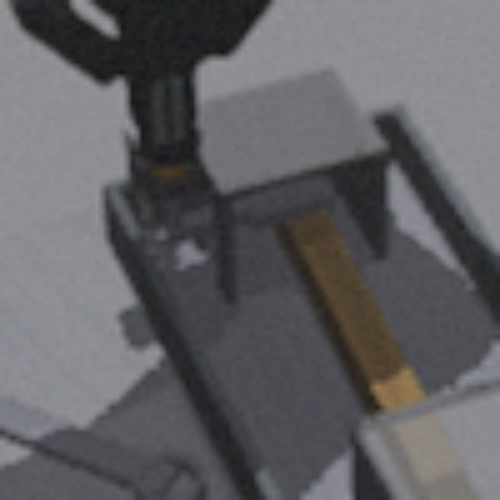

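Force rose from 3.0 to 7.3 N, and the foot sits on the strip in the side view. Next I'll release the knob, then hover over the opening.

```bash
python3 -m crank '[{"hand":1,"dx":0,"dy":-4,"dz":0,"yaw":0},{"hand":1,"dx":0,"dy":-8,"dz":0,"yaw":0},{"hand":1,"dx":0,"dy":-14,"dz":0,"yaw":0},{"hand":1,"dx":0,"dy":-22,"dz":0,"yaw":0},{"hand":1,"dx":0,"dy":-35,"dz":0,"yaw":0},{"hand":1,"dx":0,"dy":-50,"dz":0,"yaw":0},{"hand":1,"dx":0,"dy":-66,"dz":0,"yaw":0},{"hand":1,"dx":0,"dy":-66,"dz":0,"yaw":0}]'
python3 - <<'E'
from h import *
p=np.load('tray.npy');c,s=np.cos(p[2]),np.sin(p[2])
for x,y in((4,38),(4,-20)): print(p[0]+c*x-s*y,p[1]+s*x+c*y)
E
python3 go.py 0.5997 0.0307 0.165 -0.335
```

```text
clock: 4.4
position: [0.5622, 0.1085, 0.1627]
tool_rot: [-1.569, -0.003, -0.35]
force: [0.7, -0.6, 0.1]
grip_width: 0.0003
15.295352299660603 35.26031778926512
-1.3072686786471523 -20.312634054690896
rel dx 61.9 dy -2.2 dz -60.3 yaw -0.015 pos [0.5622 0.1085 0.1627] ang -0.350 F [ 0.7 -0.6  0.1] w 0.0003 t 4.40
```

```bash
python3 -m crank '[{"hand":0.3,"dx":31,"dy":-2,"dz":-30,"yaw":0},{"hand":0.3,"dx":62,"dy":-2,"dz":-60,"yaw":-0.015},{"hand":0.3,"dx":62,"dy":-2,"dz":-60,"yaw":-0.015},{"hand":0.3,"dx":62,"dy":-2,"dz":-60,"yaw":-0.015},{"hand":0.3,"dx":62,"dy":-2,"dz":-60,"yaw":-0.015},{"hand":0.3,"dx":62,"dy":-2,"dz":-60,"yaw":-0.015}]'
python3 - <<'E'
from h import *
print({k:bot.camera_info('wrist')[k] for k in('rvec','tvec')})
im=bot.grab_frame("wrist")[:,:,::-1]
cv2.imwrite(f"pics/wrist3.png",im)
cv2.imwrite(f"pics/side3.png",cv2.resize(bot.grab_frame("side")[150:350,235:435,::-1],None,fx=3,fy=3))
E
python3 go.py 0.5997 0.0307 0.165 -0.335
```

```text
clock: 4.9
position: [0.5985, 0.0321, 0.1616]
tool_rot: [-1.571, 0.001, -0.333]
force: [-0.9, 0.2, 0.0]
grip_width: 0.06
{'rvec': array([-2.78292795,  0.4669824 ,  0.07819557]), 'tvec': array([-0.55326213,  0.19488448,  0.38691546])}
rel dx 1.6 dy -3.3 dz -1.2 yaw 0.002 pos [0.5986 0.0323 0.1617] ang -0.333 F [ 0.3 -0.1 -0.6] w 0.0597 t 5.00
```

View pics/wrist3.png

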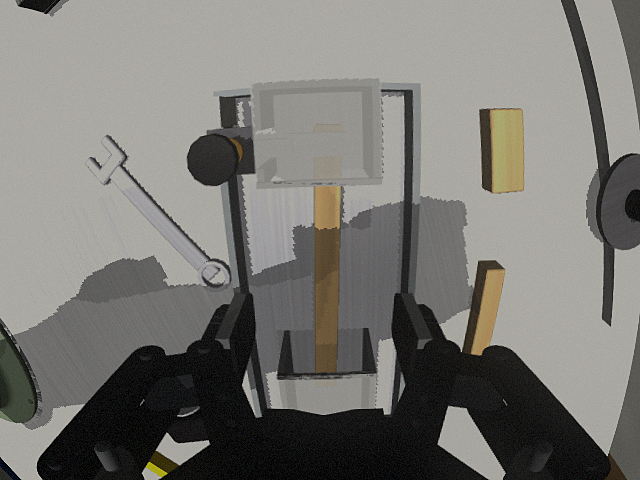

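View pics/side3.png

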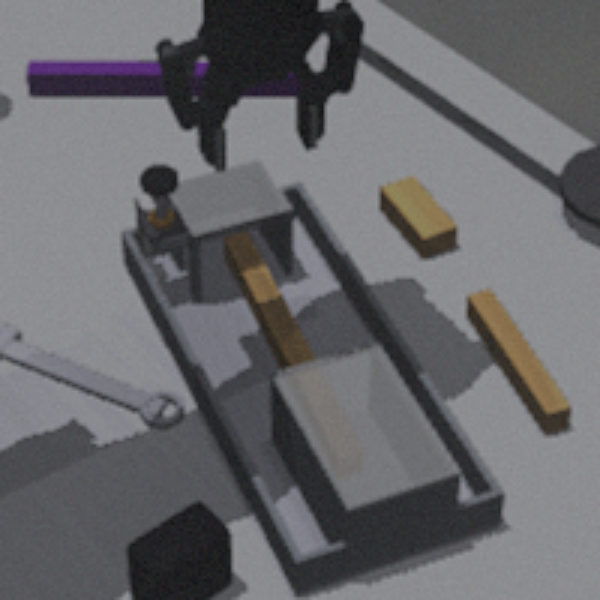

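```bash
python3 - <<'E'
from h import *
def s(n,uv,z):
    P=wplane(uv,z);print(n,P.round(4),toT(P)); return P
a=s('top',(328,192),.03);b=s('bot',(326.7,365),.03)
d=a-b;print('strip x-angle',np.arctan2(d[1],d[0])-np.pi/2)
s('lipdeep',(327,377),.074);s('lipg',(318,185),.074);s('endtop',(328,130),.03)
s('knob',(213,160),.117)
# point on strip 
t=(0.032-b[1])/d[1];print((b+d*t).round(4))
E
```

```text
top [0.6077 0.0532 0.03  ] [ 5.1 61.8]
bot [ 0.5546 -0.0996  0.03  ] [ -2.1 -99.8]
strip x-angle -0.3344175623224146
lipdeep [ 0.5619 -0.0779  0.074 ] [ -1.3 -77. ]
lipg [0.6058 0.0687 0.074 ] [-1.2 76.1]
endtop [0.6228 0.0973 0.03  ] [  6.9 108.4]
knob [0.5622 0.1075 0.117 ] [-54.1 100.8]
[0.6003 0.032  0.03  ]
```

```bash
python3 -m crank '[{"hand":0.3,"dx":2,"dy":30,"dz":0,"yaw":0},{"hand":0.3,"dx":2,"dy":60,"dz":0,"yaw":0},{"hand":0.3,"dx":2,"dy":90,"dz":0,"yaw":0},{"hand":0.3,"dx":2,"dy":110,"dz":0,"yaw":0},{"hand":0.3,"dx":2,"dy":125,"dz":0,"yaw":0},{"hand":0.3,"dx":2,"dy":138,"dz":0,"yaw":0},{"hand":0.3,"dx":2,"dy":145,"dz":0,"yaw":0},{"hand":0.3,"dx":2,"dy":151,"dz":0,"yaw":0},{"hand":0.3,"dx":2,"dy":151,"dz":0,"yaw":0},{"hand":0.3,"dx":2,"dy":151,"dz":0,"yaw":0}]' 25
python3 go.py 0.6003 0.032 0.010 -0.334
```

```text
clock: 5.83
position: [0.6011, 0.0306, 0.0113]
tool_rot: [-1.571, -0.0, -0.334]
force: [-0.2, 0.9, 0.3]
grip_width: 0.0597
rel dx -1.2 dy 1.3 dz 1.1 yaw 0.000 pos [0.6011 0.0306 0.0113] ang -0.334 F [-0.2  0.9  0.3] w 0.0597 t 5.83
```

```bash
python3 -m crank '[{"hand":1,"dx":-1,"dy":1,"dz":0,"yaw":0},{"hand":1,"dx":-1,"dy":1,"dz":0,"yaw":0},{"hand":1,"dx":-1,"dy":1,"dz":0,"yaw":0},{"hand":1,"dx":-1,"dy":1,"dz":0,"yaw":0},{"hand":1,"dx":-1,"dy":1,"dz":0,"yaw":0},{"hand":1,"dx":-1,"dy":1,"dz":0,"yaw":0},{"hand":1,"dx":-1,"dy":1,"dz":0,"yaw":0},{"hand":1,"dx":-1,"dy":1,"dz":0,"yaw":0}]' 25
python3 go.py 0.6003 0.032 0.010 -0.334
```

```text
clock: 6.5
position: [0.6002, 0.0309, 0.0104]
tool_rot: [-1.57, -0.001, -0.334]
force: [-1.4, 1.4, 6.8]
grip_width: 0.0195
rel dx -0.2 dy 0.4 dz 1.1 yaw -0.000 pos [0.6002 0.0309 0.0104] ang -0.334 F [-1.4  1.4  6.8] w 0.0195 t 6.50
```

```bash
python3 -m crank '[{"hand":1,"dx":0,"dy":-3,"dz":0,"yaw":0},{"hand":1,"dx":0,"dy":-6,"dz":0,"yaw":0},{"hand":1,"dx":0,"dy":-6,"dz":-8,"yaw":0},{"hand":1,"dx":0,"dy":-6,"dz":-18,"yaw":0},{"hand":1,"dx":0,"dy":-6,"dz":-28,"yaw":0},{"hand":1,"dx":0,"dy":-6,"dz":-38,"yaw":0},{"hand":1,"dx":0,"dy":-6,"dz":-46,"yaw":0},{"hand":1,"dx":0,"dy":-6,"dz":-48,"yaw":0},{"hand":1,"dx":0,"dy":-6,"dz":-48,"yaw":0},{"hand":1,"dx":0,"dy":-6,"dz":-48,"yaw":0}]' 25
python3 - <<'E'
from h import *
cv2.imwrite(f"pics/wrist4.png",bot.grab_frame("wrist")[:,:,::-1])
cv2.imwrite(f"pics/side4.png",cv2.resize(bot.grab_frame("side")[150:350,235:435,::-1],None,fx=3,fy=3))
E
python3 go.py 0.6003 0.032 0.010 -0.334
```

```text
clock: 7.33
position: [0.5843, -0.0144, 0.0158]
tool_rot: [-1.57, -0.0, -0.334]
force: [-0.1, 0.5, -1.0]
grip_width: 0.0195
rel dx 0.1 dy 5.8 dz 48.6 yaw 0.001 pos [ 0.5843 -0.0139  0.0157] ang -0.333 F [ 0.1 -0.1 -1. ] w 0.0192 t 7.43
```

View pics/wrist4.png

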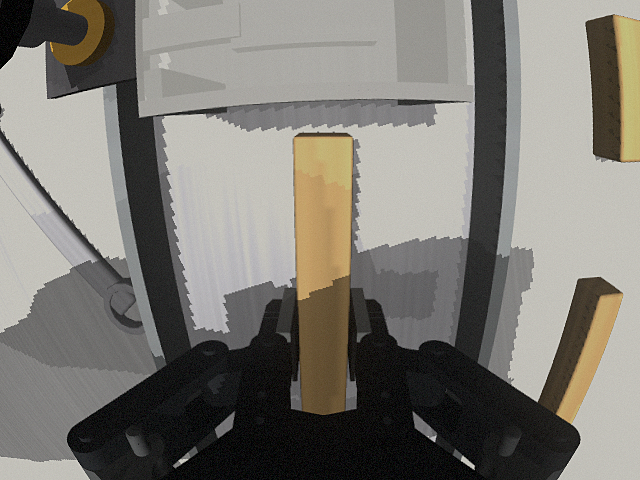

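View pics/side4.png

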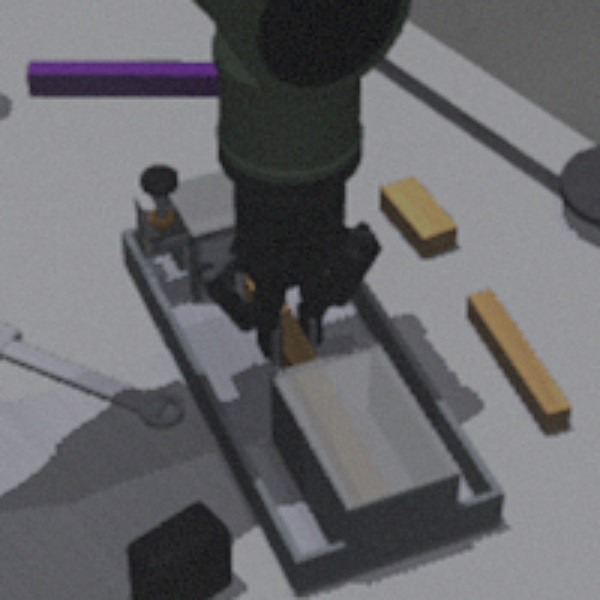

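```bash
python3 -m crank '[{"hand":1,"dx":0,"dy":-10,"dz":0,"yaw":0},{"hand":1,"dx":0,"dy":-20,"dz":0,"yaw":0},{"hand":1,"dx":0,"dy":-28,"dz":0,"yaw":0},{"hand":1,"dx":0,"dy":-31,"dz":0,"yaw":0},{"hand":1,"dx":0,"dy":-34,"dz":0,"yaw":0},{"hand":1,"dx":0,"dy":-36,"dz":0,"yaw":0},{"hand":1,"dx":0,"dy":-38,"dz":0,"yaw":0},{"hand":1,"dx":0,"dy":-40,"dz":0,"yaw":0},{"hand":1,"dx":0,"dy":-42,"dz":0,"yaw":0},{"hand":1,"dx":0,"dy":-42,"dz":0,"yaw":0}]' 25
python3 - <<'E'
from h import *
cv2.imwrite(f"pics/wrist5.png",bot.grab_frame("wrist")[:,:,::-1])
cv2.imwrite(f"pics/scene5.png",cv2.resize(bot.grab_frame("scene")[170:320,220:420,::-1],None,fx=4,fy=4))
E
python3 go.py 0.6003 0.032 0.010 -0.334
```

```text
clock: 8.27
position: [0.5841, -0.0146, 0.058]
tool_rot: [-1.571, 0.0, -0.334]
force: [1.5, 0.5, -3.0]
grip_width: 0.0194
rel dx 0.1 dy 47.7 dz 49.4 yaw -0.000 pos [ 0.5841 -0.0146  0.0577] ang -0.334 F [ 0.1  0.4 -1. ] w 0.0195 t 8.37
```

View pics/wrist5.png

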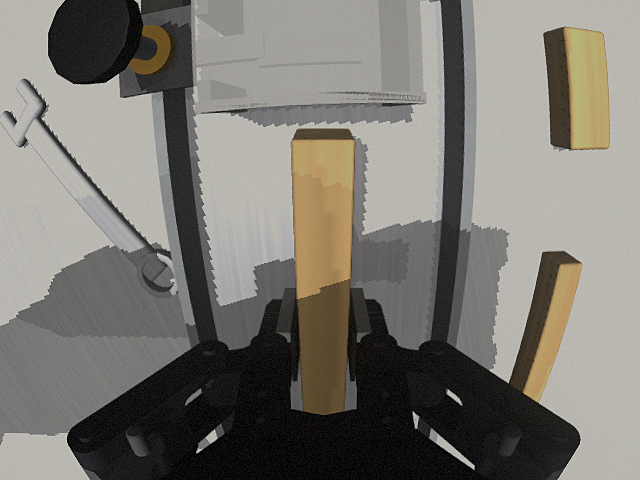

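View pics/scene5.png

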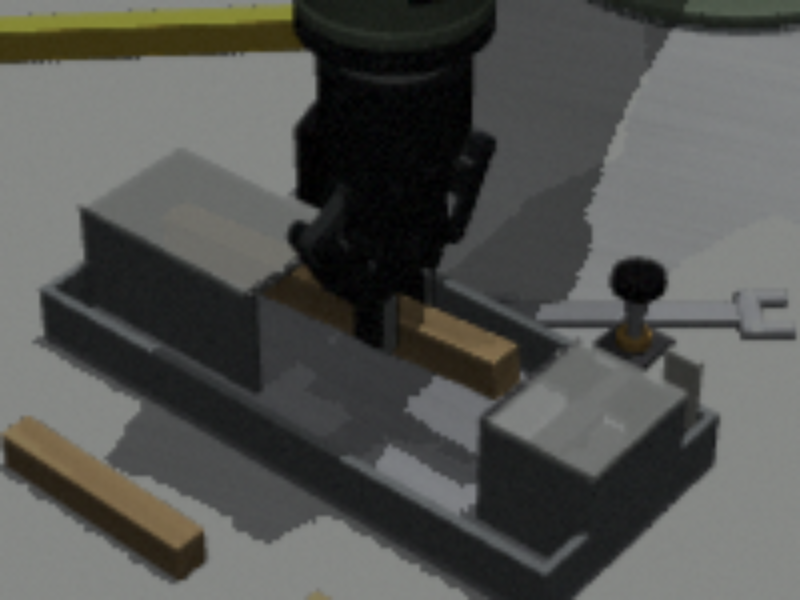

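```bash
python3 -m crank '[{"hand":1,"dx":0,"dy":-2,"dz":0,"yaw":0},{"hand":1,"dx":0,"dy":-4,"dz":0,"yaw":0},{"hand":1,"dx":0,"dy":-6,"dz":0,"yaw":0},{"hand":1,"dx":0,"dy":-8,"dz":0,"yaw":0},{"hand":1,"dx":0,"dy":-10,"dz":0,"yaw":0},{"hand":1,"dx":0,"dy":-12,"dz":0,"yaw":0},{"hand":1,"dx":0,"dy":-14,"dz":0,"yaw":0},{"hand":1,"dx":0,"dy":-14,"dz":0,"yaw":0}]' 25
python3 - <<'E'
from h import *
cv2.imwrite(f"pics/wrist6.png",bot.grab_frame("wrist")[:,:,::-1])
cv2.imwrite(f"pics/scene6.png",cv2.resize(bot.grab_frame("scene")[170:320,220:420,::-1],None,fx=4,fy=4))
E
python3 go.py 0.6003 0.032 0.010 -0.334
```

```text
clock: 9.03
position: [0.5843, -0.0145, 0.0722]
tool_rot: [-1.571, -0.0, -0.334]
force: [-0.8, -0.4, -3.2]
grip_width: 0.0196
rel dx -0.1 dy 62.0 dz 49.1 yaw 0.000 pos [ 0.5843 -0.0144  0.072 ] ang -0.334 F [ 0.3  1.  -0.6] w 0.0195 t 9.13
```

View pics/wrist6.png

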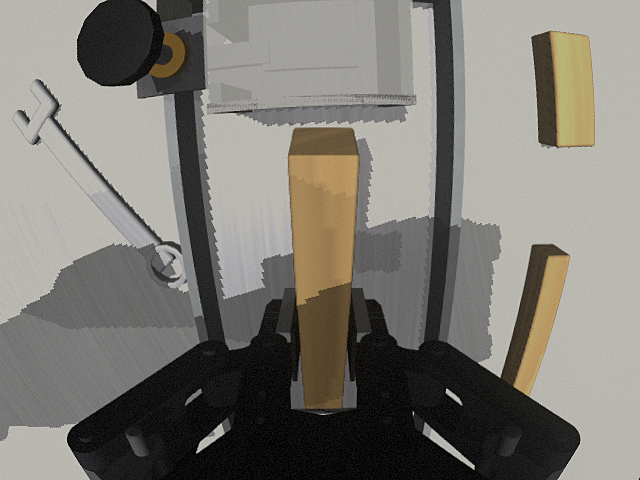

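View pics/scene6.png

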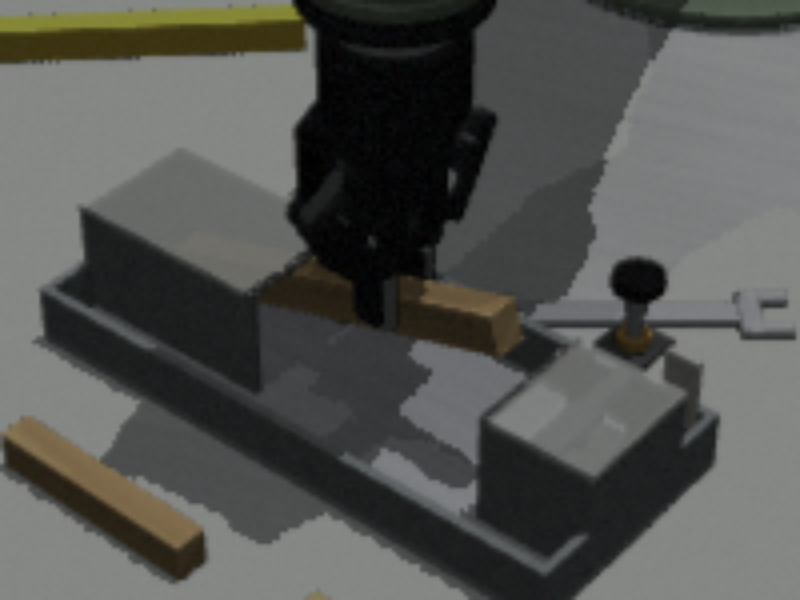

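Gauge end is up at about 19° tilt, with end face at (322,140) in the wrist view. The strip pivots on the lip under little force. Next I'll firm up the grip and draw it out along its own axis.

```bash
python3 -m crank '[{"hand":1,"dx":0,"dy":0,"dz":0,"yaw":0},{"hand":1,"dx":0,"dy":0,"dz":0,"yaw":0},{"hand":1,"dx":0,"dy":-2,"dz":8,"yaw":0},{"hand":1,"dx":0,"dy":-5,"dz":18,"yaw":0},{"hand":1,"dx":0,"dy":-8,"dz":28,"yaw":0},{"hand":1,"dx":0,"dy":-11,"dz":38,"yaw":0},{"hand":1,"dx":0,"dy":-14,"dz":48,"yaw":0},{"hand":1,"dx":0,"dy":-17,"dz":58,"yaw":0},{"hand":1,"dx":0,"dy":-19,"dz":65,"yaw":0},{"hand":1,"dx":0,"dy":-19,"dz":65,"yaw":0}]' 45
python3 - <<'E'
from h import *
cv2.imwrite(f"pics/side7.png",cv2.resize(bot.grab_frame("side")[150:350,235:435,::-1],None,fx=3,fy=3))
cv2.imwrite(f"pics/scene7.png",cv2.resize(bot.grab_frame("scene")[170:320,220:420,::-1],None,fx=4,fy=4))
E
python3 go.py 0.6003 0.032 0.010 -0.334
```

```text
clock: 9.97
position: [0.6061, 0.0491, 0.0912]
tool_rot: [-1.57, -0.001, -0.332]
force: [-0.4, -0.3, -1.4]
grip_width: 0.019
rel dx 0.1 dy 80.7 dz -15.7 yaw 0.000 pos [0.6054 0.0469 0.0907] ang -0.334 F [-0.4 -0.1 -1. ] w 0.0189 t 10.07
```

View pics/side7.png

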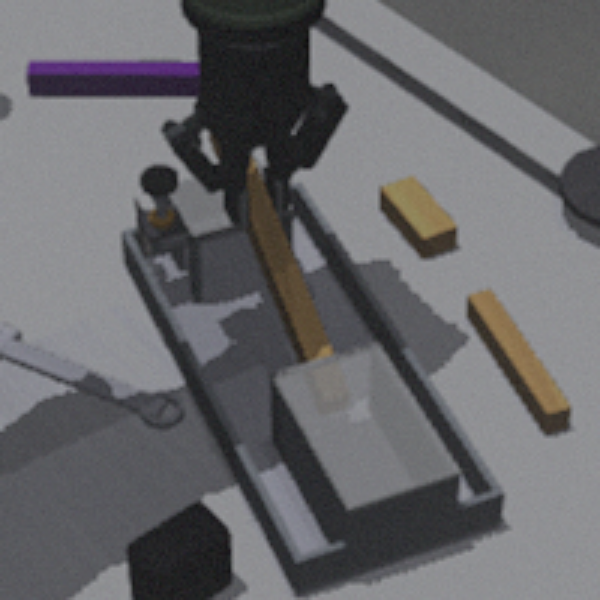

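View pics/scene7.png

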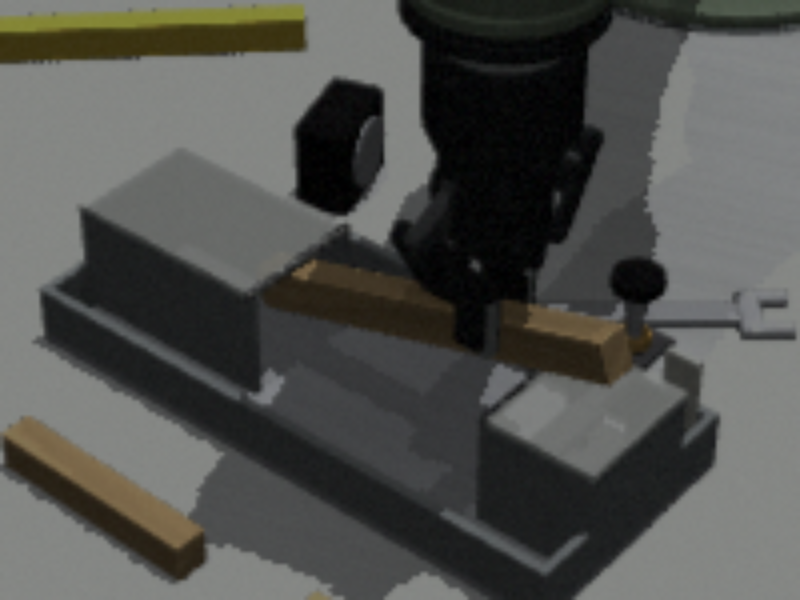

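```bash
python3 -m crank '[{"hand":1,"dx":0,"dy":-3,"dz":10,"yaw":0},{"hand":1,"dx":0,"dy":-6,"dz":20,"yaw":0},{"hand":1,"dx":0,"dy":-9,"dz":30,"yaw":0},{"hand":1,"dx":0,"dy":-12,"dz":40,"yaw":0},{"hand":1,"dx":0,"dy":-16,"dz":50,"yaw":0},{"hand":1,"dx":0,"dy":-18,"dz":58,"yaw":0},{"hand":1,"dx":0,"dy":-18,"dz":58,"yaw":0}]' 45
python3 - <<'E'
from h import *
cv2.imwrite(f"pics/side8.png",cv2.resize(bot.grab_frame("side")[150:350,235:435,::-1],None,fx=3,fy=3))
cv2.imwrite(f"pics/scene8.png",cv2.resize(bot.grab_frame("scene")[170:320,220:420,::-1],None,fx=4,fy=4))
E
python3 go.py 0.6003 0.032 0.010 -0.334
```

```text
clock: 10.65
position: [0.6252, 0.1041, 0.1092]
tool_rot: [-1.57, -0.001, -0.332]
force: [0.7, 1.3, -0.6]
grip_width: 0.0184
rel dx 0.1 dy 98.7 dz -73.8 yaw 0.001 pos [0.6244 0.1018 0.1087] ang -0.333 F [ 0.8 -0.7 -0.3] w 0.0189 t 10.75
```

View pics/side8.png

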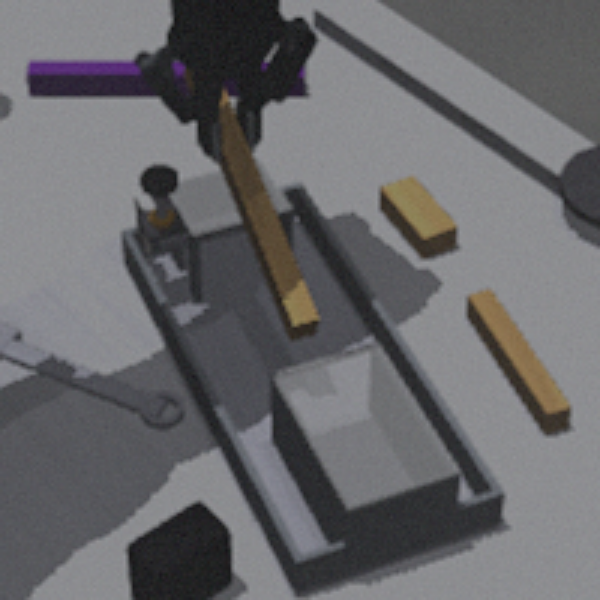

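View pics/scene8.png

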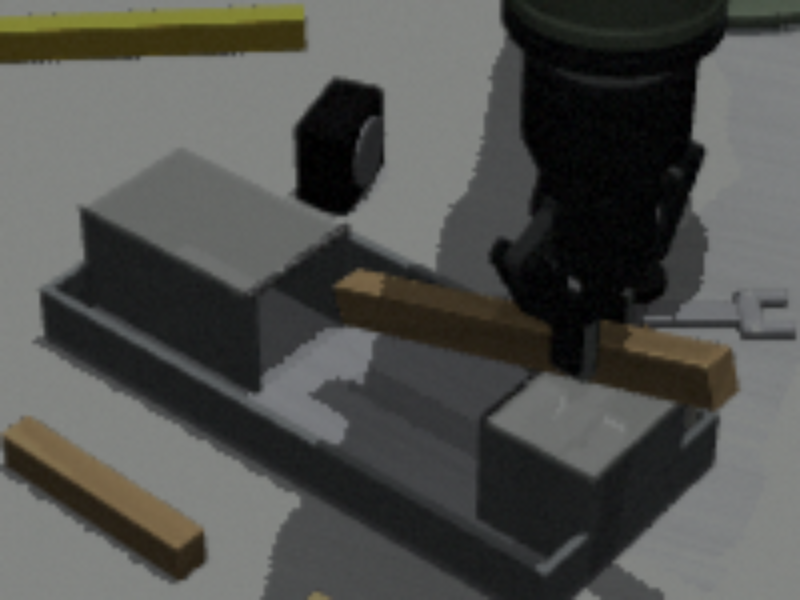

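The far end is clear of the deep hood's lip, so I'll lift straight up.

```bash
python3 -m crank '[{"hand":1,"dx":0,"dy":-8,"dz":0,"yaw":0},{"hand":1,"dx":0,"dy":-20,"dz":0,"yaw":0},{"hand":1,"dx":0,"dy":-35,"dz":0,"yaw":0},{"hand":1,"dx":0,"dy":-50,"dz":0,"yaw":0},{"hand":1,"dx":0,"dy":-65,"dz":0,"yaw":0},{"hand":1,"dx":0,"dy":-80,"dz":0,"yaw":0},{"hand":1,"dx":0,"dy":-95,"dz":0,"yaw":0},{"hand":1,"dx":0,"dy":-110,"dz":0,"yaw":0},{"hand":1,"dx":0,"dy":-122,"dz":0,"yaw":0},{"hand":1,"dx":0,"dy":-130,"dz":0,"yaw":0},{"hand":1,"dx":0,"dy":-130,"dz":0,"yaw":0},{"hand":1,"dx":0,"dy":-130,"dz":0,"yaw":0}]' 45
python3 -m crank '[{"hand":1,"dx":0,"dy":0,"dz":0,"yaw":0},{"hand":1,"dx":0,"dy":0,"dz":0,"yaw":0},{"hand":1,"dx":0,"dy":0,"dz":0,"yaw":0},{"hand":1,"dx":0,"dy":0,"dz":0,"yaw":0},{"hand":1,"dx":0,"dy":0,"dz":0,"yaw":0},{"hand":1,"dx":0,"dy":0,"dz":0,"yaw":0}]' 45
python3 - <<'E'
from h import *
cv2.imwrite(f"pics/side9.png",bot.grab_frame("side")[:,:,::-1])
cv2.imwrite(f"pics/scene9.png",bot.grab_frame("scene")[:,:,::-1])
cv2.imwrite(f"pics/side9c.png",cv2.resize(cv2.imread('pics/side9.png')[100:300,215:415],None,fx=3,fy=3))
cv2.imwrite(f"pics/scene9c.png",cv2.resize(cv2.imread('pics/scene9.png')[130:280,250:450],None,fx=4,fy=4))
E
python3 go.py 0.6003 0.032 0.010 -0.334
```

```text
clock: 11.75
position: [0.6244, 0.1016, 0.2389]
tool_rot: [-1.571, -0.0, -0.334]
force: [-0.1, -0.2, -1.0]
grip_width: 0.0188
clock: 12.25
position: [0.6245, 0.1017, 0.2386]
tool_rot: [-1.571, 0.0, -0.334]
force: [-0.4, -0.2, -0.8]
grip_width: 0.0188
rel dx -0.0 dy 228.7 dz -73.7 yaw -0.000 pos [0.6245 0.1016 0.2387] ang -0.334 F [ 0.6  0.6 -0.8] w 0.0189 t 12.35
```

View pics/side9c.png

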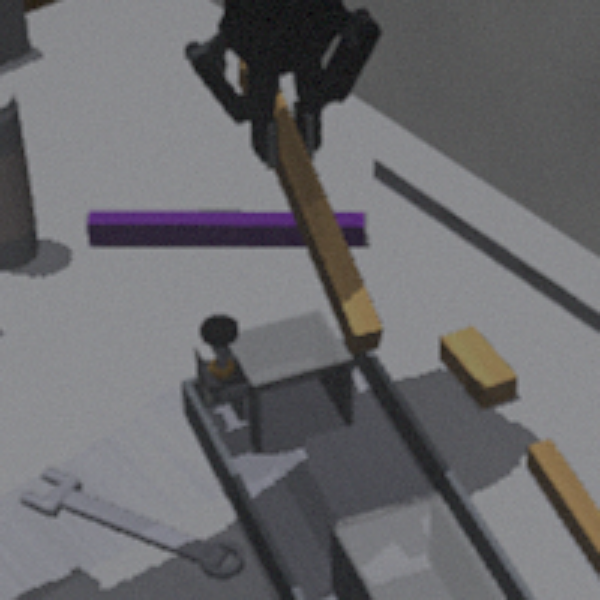

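View pics/scene9c.png

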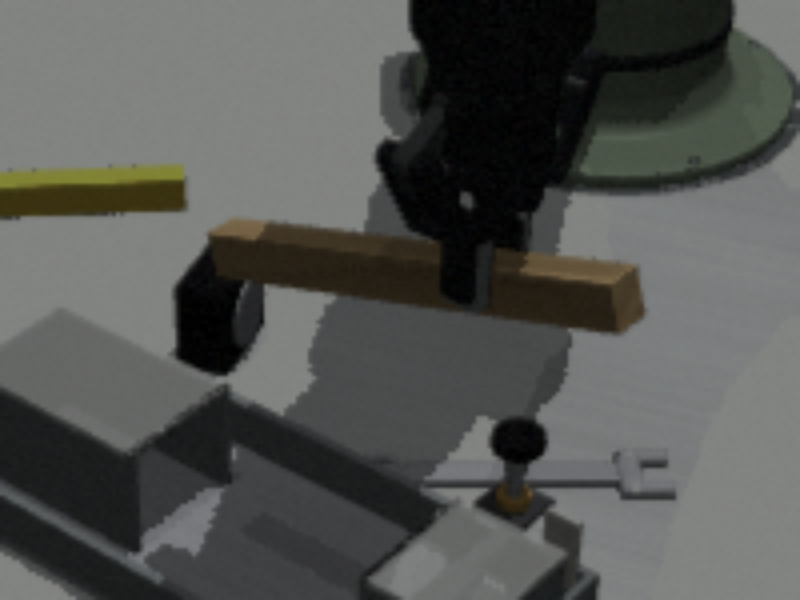

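```bash
python3 - <<'E'
from h import *
def tri(a,b):
    Ps=[];pts=[]
    f=lambda X:np.r_[proj('side',[X])[0]-a,proj('scene',[X])[0]-b]
    r=least_squares(f,[.6,.1,.2]);return r.x.round(4),r.fun.round(1)
print('far',tri((215+363/3,100+342/3),(250+215/4,130+255/4)))
print('gauge',tri((215+279/3,100+100/3),(250+627/4,130+300/4)))
E
```

```text
far (array([ 0.5736, -0.0454,  0.1925]), array([ 1.4,  0.6,  1.4, -0.5]))
gauge (array([0.6454, 0.162 , 0.2561]), array([-7.5, -4.6, -6. ,  3.4]))
```

```bash
python3 -c "
from workcell import bot
print(bot.job_done()); s=bot.observe(); print(s['clock'],s['grip_width'],s['position'],s['force'])"
```

```text
the job is handed in; nothing more can be done
None
the job is handed in; nothing more can be done
```

I finished the job and handed it in at about 12.4 s of robot time; the system reports no verdict.

- **Gauge check:** I pressed the knob about 23 mm down. The force rose from 3 N to 7.3 N, and the side picture showed the foot on the strip. After release, the knob is back at its starting height in the pictures.
- **Taking the strip out:** I gripped it in the opening and slid it about 48 mm back into the deep hood. Lifting then levered it against the hood's lip until the gauge end came up, at about 19°. I drew it out along its own axis and lifted it clear.
- **Final hold:** The strip is held with a 45 N grip, and the fingers read 18.9 mm apart. Its far (lowest) end face is centred at about 0.19 m, so the whole strip is more than 10 cm above the hoods. The wrist force is steady at about 1 N.
- **Bystanders:** None looked moved in the pictures I viewed, but I did not measure their positions.

**Checks that disagreed:** The first tray fit was off by up to 6 pixels at one hood corner. The closer wrist pictures then agreed with that fit to within about 2 mm. My last two-camera estimate of the gauge end's height, about 0.26 m, was off by up to 7 pixels. That makes it only rough, though that end is clearly the higher one.

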